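Hold a sight glass in the light of the strain viewer

TASK

The tall sight glass from the breathing-air compressor is to be checked for strain in the bench polariscope, whose lamp is on. First swing the analyser's ball lever over to its far stop, away from the robot, so that the filters are crossed; then draw the tall glass out of the wooden block, gripping it only by its two narrow frosted edges and never touching its polished faces, and hold it upright in the middle of the gap between lamp and analyser, polished faces square to the light and its middle centred on the round lamp window, touching nothing but the fingers. Finish while holding it there, still and without having knocked it against the instrument, and leave the two short glasses and the things round about where they are.

Things in the scene. Friction and masses are not known exactly. Their poses are not given: they have to be found in the camera images.
- sight_glass: the tall sight glass: solid clear glass block, 34 mm (x) x 17 mm (y) x 95 mm tall (z), 0.13 kg, standing in one of the three slots of the wooden block (which one varies), 63 mm of it free above. Origin: centre of its underside. Its large polished faces look along +y and -y; the narrow edges at x = +17 and -17 mm are ground (frosted white): grip across x. Same either way round
- glass_mid (a point): the centre of the tall sight glass, 47.5 mm above its underside on its long axis; axes as the glass
- short_glass_a: a short sight glass, the same but 65 mm tall (33 mm stand free above the block); stays in its slot. Origin: centre of its underside
- short_glass_b: the other short sight glass, 65 mm tall; stays in its slot. Origin: centre of its underside
- glass_rack: the wooden slot block, fixed, 66 mm (x) x 132 mm (y) x 42 mm high; three slots open upward at y = -40, 0, +40 mm, each 36 x 19 mm and 32 mm deep (floor 10 mm above the table). The glasses stand in it with their axes parallel to the block's. Origin: centre of its underside
- viewer: the bench polariscope, fixed: grey base plate 96 mm (x) x 184 mm (y), 23 mm high; at +y the grey lamp head (86 x 52 mm, top at 166 mm) with a round lit window, 23 mm radius, looking along -y; at -y the upright analyser collar (74 mm outside diameter, on a post). Origin: on the table under the middle of the gap; x points away from the robot at yaw 0, z up
- beam_mid (a point): the middle of the light path, 110 mm above the table; axes as the viewer: the light runs level along its y. The free gap, from the lamp's bezel (y = +43 mm) to the analyser collar (y = -45 mm), is 88 mm long and open above and at both sides (-x, +x). The centre of the tall glass belongs here
- analyser (a joint): angle of the analyser lever about the light axis, rad: 0 = near stop, leaning 45 degrees to viewer -x (toward the robot); 0.785 = upright; 1.571 = far stop, leaning 45 degrees to viewer +x, filters crossed. It stays where it is left: friction about 0.7 N at the ball. Starts between 0.05 and 0.6
- lever_ball (a point): centre of the black ball, 18 mm in diameter, at the end of the analyser lever, 85 mm from the light axis, on a 6.6 mm steel rod. It moves in the plane y = -69 mm of the viewer: x = 85*sin(angle - 0.785) mm, z = 110 + 85*cos(angle - 0.785) mm. The collar and ring under it reach 147 mm high
- lever_hinge (a point): the point of the light axis about which the lever turns, in the lever's plane (110 mm above the table); axes as the viewer, the hinge runs along its y
- grease_tin: round white tin with a blue label on its lid, 57 mm wide, 30 mm high, a bystander. Origin: centre of its underside
- coupling_a: brass-coloured pipe coupling standing on its end, 33 mm wide, 54 mm high, a bystander behind the wooden block. Origin: centre of its underside
- coupling_b: light grey pipe coupling standing on its end, 33 mm wide, 46 mm high, a bystander behind the wooden block. Origin: centre of its underside
Not all that is in view belongs to the job. What is shaped like the sight_glass but pink is not meant.

How it is judged:
By the outcome, as a careful person would: the job done as asked, in the order asked, and still so for the second after the job is handed in, while the arm keeps its last pose, push and grip.
It also fails if it takes over 61 s, if anything falls off the work surface, if the arm or the gripper's body presses on something with over 40 N, if the wrist force passes 120 N, or if a joint passes its speed limit or range.

ROBOT

A 6-joint arm with a two-finger parallel gripper is mounted at the origin on a cart in front of the work surface, level with it; the furniture and walls round the work are solid. World frame = base frame: x ahead of the robot, y to its left, z up, the work surface at z = 0. Lengths are in m, angles in rad, forces in N, time in s.
With the tool pointing down it reaches from about 0.3 to 0.775 m from the base axis. Payload 14.6 kg.
Tool frame: the origin (TCP) lies between the finger pads; the fingertips stand 14 mm ahead of it and the grasp point (between the pads) lies 5 mm behind it (r.finger_overhang is the distance from the TCP to the fingertips, in m); z points along the fingers, y is the line along which they close (so a half turn about z gives the same grasp; the last joint's range is limited). The gripper opens to 85 mm and grips with 20 to 120 N. Pads are 22 mm wide; open, the fingers measure 114 mm over their backs; the gripper's body (76 mm by 85 mm) begins 54 mm behind the grasp point. The pads swing forward as they close: fully open they stand 13 mm farther back than shut.
Start: joints at [-1.228, 0.3, 1.521, -0, 1.321, -0.067], TCP at [0.219, -0.504, 0.245] pointing down, gripper open.
Joint ranges: [-3.03, 3.03], [-0.79, 2.21], [0.23, 2.52], [-1.04, 4.18], [0, 3.07], [-2.55, 2.55]. Speed limits (rad/s): [2.22, 2.22, 2.57, 3.14, 3.14, 3.14].

INTERFACE

Orientations are given as a 3x3 rotation matrix whose columns are the frame's x, y, z axes.
In Python, from station import r, jaws, solver, vision, workorder, nets, monitor gives the robot as it stands. The module is installed in compiled form; this text tells all that it offers. Calls block until the motion is done:
- r.move_pose(position, orientation): joint-space move of the TCP to a pose.
- r.move_straight(position, rotation=None, rate=0.15, max_force=None): straight line of the TCP; rotation=None keeps the orientation; rate is the mean speed in m/s. With max_force (N) it stops when the force on the tool has changed by that much, and returns True; else False.
- r.move_j(angles): joint-space move.
- jaws.set_gripper(opening): finger opening in m; the grip force is fixed at half the most; returns when the fingers have stopped.
- r.dwell(seconds).
- solver.solve_ik(position, orientation): joint angles nearest the present ones, or None.
- vision.camera(name): name is "scene" or "top"; returns (picture, depth): 400x640x3 uint8, red, green, blue; 400x640 float32, m along the optical axis (not along the pixel's ray), 0 where there is no reading.
- vision.camera_model(name): a dict with "fx", "fy", "cx", "cy" (pixels), "k1" (the pictures are not rectified: a ray, as slopes to the right and down, at radius r is drawn at 1 + k1 r^2 times it, then the intrinsics apply), "R" (3x3) and "t" (3): a world point X has camera coordinates R X + t. Camera axes: x right, y down, z forward; pixel columns grow to the right and rows downward; lengths in m; the calibration is good to about 2 mm. A picture is of the moment at which its call begins. camera_model takes no time and is no camera call.
A pose or a line that the arm cannot do raises r.PlanningError and nothing moves.
- workorder.close_job(): hands the job in; it is judged then, once.
Trained networks look in the newest picture that a camera, given by its name, has taken for a name from the list of things; names that differ only in an ending like _2 or _b are one class to them, and where a whole thing is asked for, a point or a joint stands for the part that bears it (a point fixed in the world has none). Each returns a list of dicts, best first, with "score" (0 to 1); they miss things now and then, are a little off and sometimes report something else, mostly with a low value. They report only what shows in the picture. A call takes as long as a camera call. They do not tell look-alikes from the thing itself.
- nets.boxes_of(camera, target): "at" ([column, row] in pixels, amid what is visible of it).
- nets.tip_of(camera, target): "at" ([column, row] in pixels: a listed point, or the origin of a listed thing).
Readings, each from a call of its own:
- monitor.get_t(): time.
- monitor.get_q(): joint angles.
- monitor.get_joint_vel(): joint speeds.
- monitor.get_tau(): joint torques, N m.
- monitor.get_tool_pos(): TCP position.
- monitor.get_ee_rot(): TCP orientation.
- monitor.get_contact_force(): force on the tool from outside, world axes, zero at the start.
- monitor.get_wrist_torque(): the same for the moment, N m.
- monitor.get_gripper_width(): finger opening in m.
- monitor.get_finger_force(): force on a finger pad.
Only numpy, scipy, OpenCV 4.12 (cv2) and the standard library are available. Lean on these libraries where they do the work, as an engineer would, in place of code of your own. Each camera call takes 0.05 s, during which the arm holds its last target. There are 200 camera calls.

## Working session

There is one attempt and no reset: what is moved stays moved. The work goes in short steps, each a Python script; the robot and the scene stay as the last script left them, time stands still between calls to the robot, and variables do not carry over. Pictures are saved under pics/ and viewed, at most 10 in all, crops included, and the job is handed in when it is done.

```bash
mkdir -p pics
cat > h.py <<'E'
import numpy as np, cv2
from station import r, jaws, solver, vision, workorder, nets, monitor
def ray(cam,px):
    m=vision.camera_model(cam); u=np.array([(px[0]-m['cx'])/m['fx'],(px[1]-m['cy'])/m['fy']]); s=u.copy()
    for _ in range(20): s=u/(1+m['k1']*(s@s))
    R=np.array(m['R']); t=np.array(m['t']); return -R.T@t, R.T@np.array([s[0],s[1],1.])
def at_z(cam,px,z):
    o,d=ray(cam,px); return o+d*(z-o[2])/d[2]
def proj(cam,X):
    m=vision.camera_model(cam); c=np.array(m['R'])@np.array(X)+np.array(m['t']); s=c[:2]/c[2]; s=s*(1+m['k1']*(s@s))
    return np.array([m['fx']*s[0]+m['cx'],m['fy']*s[1]+m['cy']])
def tri(a,b):
    o1,d1=ray(*a); o2,d2=ray(*b); d1=d1/np.linalg.norm(d1); d2=d2/np.linalg.norm(d2)
    s=np.linalg.lstsq(np.c_[d1,-d2],o2-o1,rcond=None)[0]; p=o1+s[0]*d1; q=o2+s[1]*d2
    return (p+q)/2, np.linalg.norm(p-q)
def cloud(cam,depth):
    m=vision.camera_model(cam); v,u=np.mgrid[:400,:640]
    x=(u-m['cx'])/m['fx']; y=(v-m['cy'])/m['fy']; a,b=x.copy(),y.copy()
    for _ in range(20):
        k=1+m['k1']*(a*a+b*b); a,b=x/k,y/k
    P=np.stack([a*depth,b*depth,depth],-1); return (P-np.array(m['t']))@np.array(m['R'])
E
python3 - <<'E'
from h import *
for c in ('scene','top'):
    im,d=vision.camera(c); np.savez(f'{c}0.npz',im=im,d=d); cv2.imwrite(f'pics/{c}0.png',im[:,:,::-1])
    o,_=ray(c,(320,200)); print(c,o,[ray(c,(320,200))[1].round(2)])
    for n in ['sight_glass','glass_mid','short_glass_a','glass_rack','viewer','beam_mid','lever_ball','lever_hinge','grease_tin','coupling_a']:
        try:print(n,'B',[(np.round(k['at']).tolist(),round(k['score'],2)) for k in nets.boxes_of(c,n)][:4],'T',[(np.round(k['at'],1).tolist(),round(k['score'],2)) for k in nets.tip_of(c,n)][:4])
        except Exception as e: print(n,e)
E
```

```text
scene [0.07377394 0.35437029 0.81654398] [array([ 0.51, -0.39, -0.77])]
sight_glass B [([307.0, 239.0], 0.64), ([327.0, 224.0], 0.57)] T [([326.8, 231.8], 0.71), ([307.8, 254.7], 0.62)]
glass_mid B [([328.0, 222.0], 0.71), ([306.0, 241.0], 0.51)] T [([331.3, 223.7], 0.87)]
short_glass_a B [([277.0, 256.0], 0.64), ([292.0, 249.0], 0.63)] T [([294.2, 260.3], 0.75), ([277.4, 264.0], 0.59)]
glass_rack B [([290.0, 266.0], 0.74)] T [([292.3, 264.3], 0.83)]
viewer B [([370.0, 199.0], 0.62)] T [([376.7, 210.8], 0.92)]
beam_mid B [([372.0, 199.0], 0.56), ([306.0, 243.0], 0.5)] T [([383.6, 183.6], 0.98)]
lever_ball B [([414.0, 178.0], 0.47)] T [([384.0, 185.7], 0.68), ([416.3, 169.9], 0.62)]
lever_hinge B [([372.0, 201.0], 0.66)] T [([407.1, 181.2], 0.68)]
grease_tin B [([284.0, 301.0], 0.71)] T [([283.9, 307.0], 0.66)]
coupling_a B [([258.0, 222.0], 0.66), ([243.0, 223.0], 0.42), ([280.0, 303.0], 0.17)] T [([243.7, 225.2], 0.72), ([259.3, 224.9], 0.68)]
top [ 0.49168373 -0.0041678   1.04432164] [array([ 0.06,  0.01, -1.  ])]
sight_glass B [([320.0, 214.0], 0.66), ([280.0, 230.0], 0.51)] T [([
[... 188 characters left out ...]
0], 0.67)] T [([263.9, 226.2], 0.7), ([244.7, 221.2], 0.56), ([439.7, 243.0], 0.27)]
glass_rack B [([267.0, 225.0], 0.85)] T [([266.6, 223.5], 0.68), ([407.0, 223.4], 0.67)]
viewer B [([403.0, 225.0], 0.78)] T [([397.1, 224.3], 0.74)]
beam_mid B [([401.0, 225.0], 0.55)] T [([404.8, 223.2], 0.95)]
lever_ball B [([441.0, 247.0], 0.57)] T [([442.2, 255.0], 0.91)]
lever_hinge B [([400.0, 224.0], 0.7), ([239.0, 223.0], 0.36)] T [([439.2, 246.5], 0.82), ([284.3, 229.1], 0.37)]
grease_tin B [([224.0, 260.0], 0.9), ([442.0, 246.0], 0.74)] T [([223.4, 260.5], 0.61), ([437.5, 244.6], 0.38)]
coupling_a B [([238.0, 147.0], 0.71), ([263.0, 155.0], 0.59)] T [([239.8, 146.4], 0.52), ([263.5, 156.1], 0.45)]
```

View pics/scene0.png

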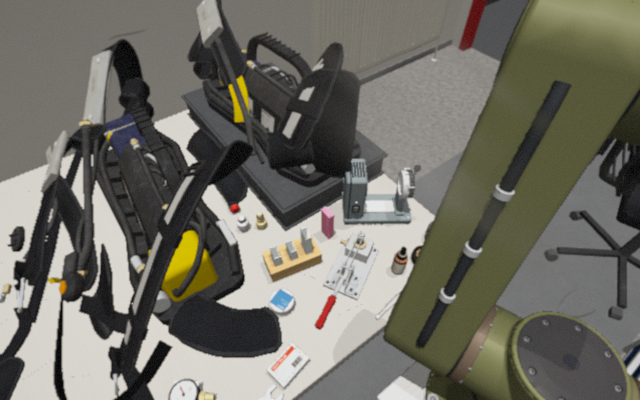

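View pics/top0.png

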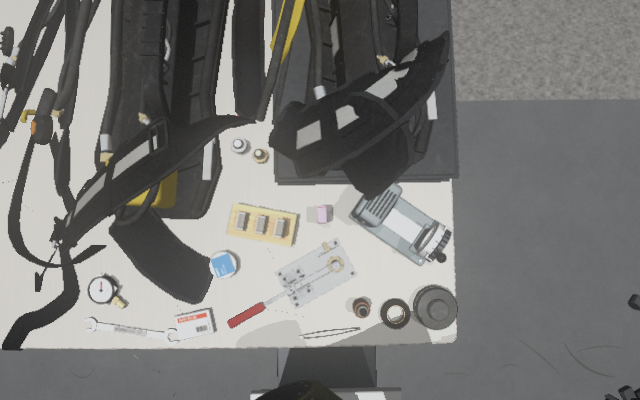

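Candidates for the tall glass are scene (307,239) / top (280,228) in the block's right slot, the pink look-alike at scene (327,222) / top (320,213), and the short glasses at scene (277,256) and (292,249). I choose the right-slot one and check it in a close crop.

Run:
```python
from h import *
s=np.load('scene0.npz')['im'];t=np.load('top0.npz')['im']
a=cv2.resize(s[150:290,250:430],None,fx=4.4,fy=4.2,interpolation=cv2.INTER_CUBIC)
cv2.imwrite('pics/c1.png',a[:,:,::-1])
b=cv2.resize(t[170:280,215:465],None,fx=3.2,fy=3.2,interpolation=cv2.INTER_CUBIC)
cv2.imwrite('pics/c2.png',b[:,:,::-1])
for c in('scene','top'):
    m=vision.camera_model(c);print(m['fx'],m['k1'])
d=np.load('top0.npz')['d'];P=cloud('top',d)
D=np.load('scene0.npz')['d'];Q=cloud('scene',D)
np.set_printoptions(suppress=True,precision=3)
def reg(P,lo,hi,c,rad):
    k=(P[...,2]>lo)&(P[...,2]<hi)&(np.hypot(P[...,0]-c[0],P[...,1]-c[1])<rad); return P[k]
for nm,px,z in(('rack',(267,225),.04),('view',(403,225),.02)):
    c=at_z('top',px,z);print(nm,c)
    for n,C in(('top',P),('scene',Q)):
        for lo,hi in((.015,.03),(.035,.05),(.05,.08),(.08,.12),(.12,.16),(.16,.18),(.18,.23)):
            q=reg(C,lo,hi,c,.09 if nm=='rack' else .14)
            if len(q)>8:
                (x,y),(w,h),an=cv2.minAreaRect(q[:,:2].astype(np.float32)); print(n,lo,len(q),np.median(q,0),'rect',np.round((x,y,w,h,an),3))
```

```text
369.36971465578193 0.004159099601137457
495.8491768758339 -0.07527603878143252
rack [0.502 0.112 0.04 ]
top 0.015 38 [0.516 0.082 0.021] rect [ 0.533  0.103  0.119  0.115 71.326]
top 0.035 1505 [0.503 0.122 0.041] rect [ 0.503  0.123  0.131  0.066 78.188]
top 0.05 367 [0.506 0.13  0.074] rect [ 0.503  0.123  0.095  0.034 78.067]
top 0.08 195 [0.497 0.084 0.104] rect [ 0.538  0.104  0.081  0.106 73.731]
scene 0.015 190 [0.471 0.126 0.022] rect [ 0.529  0.116  0.131  0.126 78.528]
scene 0.035 916 [0.49  0.131 0.041] rect [ 0.5    0.121  0.133  0.068 78.923]
scene 0.05 348 [0.496 0.128 0.073] rect [ 0.501  0.123  0.095  0.037 79.231]
scene 0.08 167 [0.49  0.085 0.102] rect [ 0.531  0.082  0.021  0.111 88.222]
view [ 0.496 -0.167  0.02 ]
top 0.015 2275 [ 0.493 -0.17   0.02 ] rect [ 0.493 -0.144  0.205  0.236 79.137]
top 0.035 70 [ 0.456 -0.187  0.044] rect [ 0.457 -0.143  0.202  0.145 72.126]
top 0.05 104 [ 0.483 -0.19   0.068] rect [ 0.463 -0.116  0.157  0.13  63.18 ]
top 0.08 1209 [ 0.595 -0.206  0.098] rect [ 0.548 -0.175  0.173  0.182 58.165]
top 0.12 860 [ 0.474 -0.2    0.139] rect [ 0.539 -0.176  0.174  0.174 54.259]
top 0.16 970 [ 0.53  -0.1    0.165] rect [ 0.49  -0.131  0.153  0.092 31.167]
top 0.18 158 [ 0.444 -0.197  0.199] rect [ 0.5   -0.127  0.211  0.016 51.444]
scene 0.015 1332 [ 0.489 -0.168  0.02 ] rect [ 0.503 -0.159  0.209  0.189 87.207]
scene 0.035 223 [ 0.519 -0.098  0.042] rect [ 0.5   -0.148  0.179  0.222  0.136]
scene 0.05 439 [ 0.521 -0.095  0.065] rect [ 0.547 -0.143  0.182  0.161 68.014]
scene 0.08 844 [ 0.579 -0.191  0.098] rect [ 0.549 -0.148  0.195  0.196 68.198]
scene 0.12 748 [ 0.5   -0.163  0.139] rect [ 0.516 -0.144  0.208  0.163 14.993]
scene 0.16 514 [ 0.533 -0.096  0.166] rect [ 0.517 -0.135  0.2    0.082 63.101]
scene 0.18 355 [ 0.551 -0.068  0.204] rect [ 0.499 -0.127  0.214  0.014 48.314]
```

View pics/c1.png

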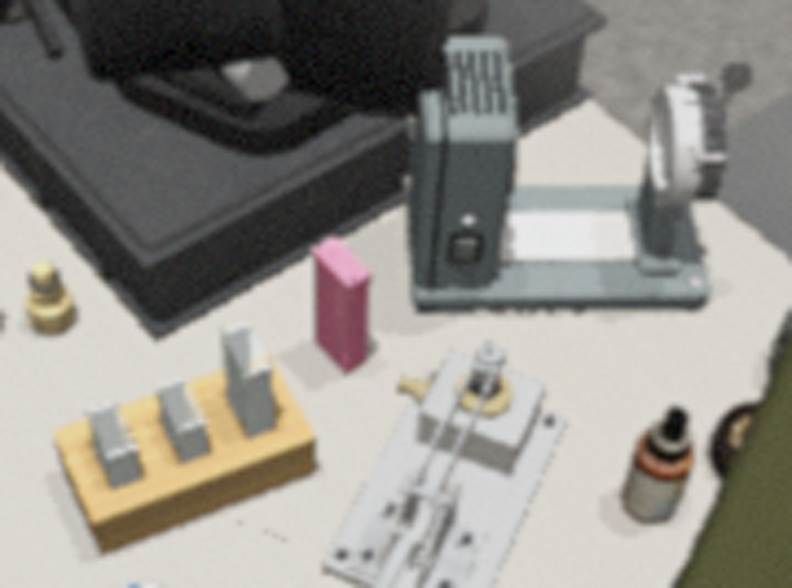

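View pics/c2.png

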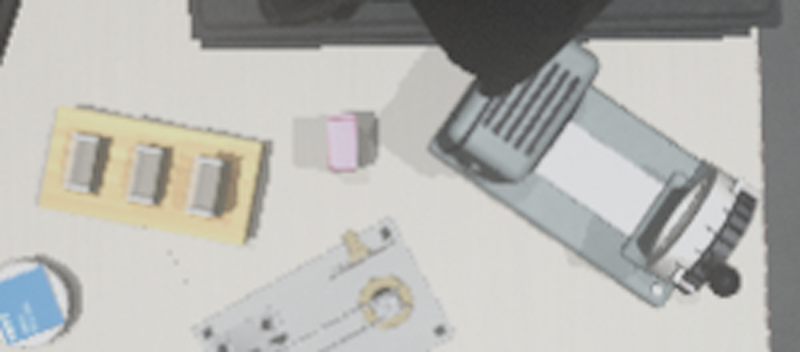

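The crop shows the clear tall glass in the block's right slot (crop 2 at 207,185, top view about 280,228). The pink piece stands free at top (320,213), and the ball lever leans toward the robot at top (442,256). Next I fit the poses.

Run:
```python
from h import *
from scipy.optimize import minimize
np.set_printoptions(suppress=True,precision=4)
d=np.load('top0.npz')['d'];P=cloud('top',d);D=np.load('scene0.npz')['d'];Q=cloud('scene',D)
print('beam',tri(('scene',(383.6,183.6)),('top',(404.8,223.2))))
print('view',tri(('scene',(376.7,210.8)),('top',(397.1,224.3))))
print('ball',tri(('scene',(416.3,169.9)),('top',(442.2,255))))
print('hinge',tri(('scene',(407.1,181.2)),('top',(439.2,246.5))))
# rect-size-constrained fit: points should lie in rect and fill it
def fit(pts,x0,w,h):
    pts=pts[:,:2]
    def f(v,ret=False):
        c,s=np.cos(v[2]),np.sin(v[2]); q=(pts-v[:2])@np.array([[c,-s],[s,c]])
        e=np.maximum(np.abs(q)-np.array([w,h])/2,0); return np.minimum(np.hypot(*e.T),.006).sum()+ .0*0
    best=min((minimize(f,np.array(x0)+np.r_[np.random.randn(2)*.004,np.random.randn()*.05],method='Nelder-Mead',options=dict(xatol=1e-5,fatol=1e-7)) for _ in range(15)),key=lambda o:o.fun)
    return best.x,best.fun,len(pts)
for n,C in(('top',P),('scene',Q)):
    def sel(lo,hi,c,yaw,w,h):
        cc,s=np.cos(yaw),np.sin(yaw);q=(C[...,:2]-np.array(c))@np.array([[cc,-s],[s,cc]])
        return C[(C[...,2]>lo)&(C[...,2]<hi)&(abs(q[...,0])<w/2)&(abs(q[...,1])<h/2)]
    print(n,'rack',fit(sel(.037,.047,(.502,.122),-.2,.09,.16),(.502,.122,-.2),.066,.132))
    for i,k in enumerate((-.04,0,.04)):
        c=np.array((.502,.122))+k*np.array((.2,.98)); q=sel(.05,.12,c,-.2,.05,.03)
        top=q[q[:,2]>np.percentile(q[:,2],90)-.006]
        print('  glass',k,np.percentile(q[:,2],95),len(top),cv2.minAreaRect(top[:,:2].astype(np.float32)))
    c0=(.494,-.168)
    y=-.6
    q=sel(.016,.030,c0,y,.12,.21);print(n,'base z',np.percentile(q[:,2],[5,25,50,75,95]),fit(q,(*c0,y),.096,.184),cv2.minAreaRect(q[:,:2].astype(np.float32)))
    l=np.array(c0)+.075*np.array((.56,.83)); q=sel(.155,.175,l,y,.11,.075);print('lamp',len(q),np.percentile(q[:,2],[5,50,95]),fit(q,(*l,y),.086,.052))
    l=np.array(c0)-.064*np.array((.56,.83)); q=sel(.06,.15,l,y,.08,.07);print('collar',len(q),cv2.minAreaRect(q[:,:2].astype(np.float32)))
    l=np.array(c0)-.069*np.array((.56,.83)); q=sel(.155,.23,l,y,.2,.05);print('ball',len(q),np.median(q,0),q[:,2].max() if len(q) else 0)
# obstacle height map (top)
print('heightmap max (rows x .40.. .70, cols y .2..-.3)')
for x in np.arange(.70,.34,-.03):
    print(f'{x:.2f}',[int(1000*max([p for p in P[(abs(P[...,0]-x)<.015)&(abs(P[...,1]-yy)<.015)][:,2]],default=0)) for yy in np.arange(.24,-.31,-.03)])
```

```text
beam (array([ 0.495 , -0.1594,  0.114 ]), np.float64(0.011329019849299564))
view (array([ 0.4963, -0.1592, -0.0001]), np.float64(0.004810493224036494))
ball (array([ 0.4404, -0.21  ,  0.1772]), np.float64(0.0030344097584864465))
hinge (array([ 0.456 , -0.2151,  0.1206]), np.float64(0.005405305983190696))
top rack (array([ 0.503 ,  0.1233, -0.2076]), np.float64(0.00020013789671572552), 1477)
  glass -0.04 0.10701751441697785 154 ((0.4948446452617645, 0.08471938967704773), (0.017124967649579048, 0.03392333909869194), 78.39213562011719)
  glass 0 0.07665840479971728 149 ((0.5029239058494568, 0.12212720513343811), (0.01715659536421299, 0.033468473702669144), 77.92596435546875)
  glass 0.04 0.0765347362643045 150 ((0.5109527111053467, 0.1612456887960434), (0.017212096601724625, 0.03392426297068596), 77.92454528808594)
top base z [0.0168 0.0186 0.0204 0.022  0.0252] (array([ 0.5013, -0.1542, -0.6248]), np.float64(0.0), 2006) ((0.5002447962760925, -0.1556723415851593), (0.1797613799571991, 0.09597441554069519), 54.20153045654297)
lamp 1006 [0.1604 0.1649 0.1678] (array([ 0.5397, -0.1011, -0
[... 1633 characters left out ...]
310, 346, 361, 378, 394, 393, 100, 129, 104, 105, 101, 0]
0.58 [329, 336, 334, 3, 4, 101, 102, 309, 342, 362, 366, 378, 386, 160, 102, 101, 101, 99, 0]
0.55 [322, 4, 45, 44, 43, 4, 3, 4, 96, 5, 305, 352, 356, 168, 23, 2, 3, 5, 0]
0.52 [51, 3, 76, 78, 77, 106, 102, 3, 99, 3, 168, 169, 169, 25, 25, 24, 16, 4, 0]
0.49 [3, 4, 76, 80, 78, 108, 104, 3, 1044, 3, 76, 169, 163, 25, 27, 148, 141, 4, 0]
0.46 [4, 31, 29, 42, 44, 45, 44, 12, 47, 52, 3, 4, 23, 24, 145, 196, 145, 4, 0]
0.43 [31, 34, 32, 4, 4, 13, 15, 15, 87, 102, 50, 3, 3, 22, 193, 202, 2, 4, 0]
0.40 [35, 32, 33, 3, 3, 21, 86, 88, 88, 93, 50, 5, 2, 3, 3, 19, 3, 3, 0]
0.37 [16, 3, 3, 3, 66, 66, 86, 86, 16, 15, 12, 3, 5, 3, 3, 46, 47, 36, 0]
```

```bash
cat >> h.py <<'E'
def vf(P,c,yaw):
    k,s=np.cos(yaw),np.sin(yaw); q=P-np.array([c[0],c[1],0]); return np.stack([k*q[...,0]+s*q[...,1],-s*q[...,0]+k*q[...,1],q[...,2]],-1)
E
python3 - <<'E'
from h import *
np.set_printoptions(suppress=True,precision=4)
c=(.498,-.159);yaw=-.625
for n in('top','scene'):
    z=np.load(n+'0.npz');V=vf(cloud(n,z['d']),c,yaw)
    def s(x0,x1,y0,y1,z0,z1): return V[(V[...,0]>x0)&(V[...,0]<x1)&(V[...,1]>y0)&(V[...,1]<y1)&(V[...,2]>z0)&(V[...,2]<z1)]
    pr=lambda t,q: print(n,t,len(q),'x',np.percentile(q[:,0],[1,5,50,95,99]) if len(q) else '','y',np.percentile(q[:,1],[1,5,50,95,99])if len(q) else '','z',np.percentile(q[:,2],[1,50,99])if len(q) else '')
    pr('lamptop',s(-.07,.07,.02,.12,.158,.175)); pr('lampmid band',s(-.02,.02,.02,.12,.158,.175))
    pr('lampfront',s(-.07,.07,.02,.06,.09,.155))
    pr('collar',s(-.05,.05,-.1,-.02,.09,.15)); pr('collartop',s(-.02,.02,-.1,-.02,.12,.155))
    pr('base+x half',s(-.1,.1,-.03,.03,.016,.03)); pr('base',s(-.1,.1,-.15,.15,.018,.028)); pr('ball',s(-.1,.06,-.1,-.04,.16,.23))
    # histogram of collar y
    q=s(-.05,.05,-.1,-.02,.09,.155); print(np.histogram(q[:,1],np.arange(-.1,-.02,.004)))
E
```

```text
top lamptop 998 x [-0.0422 -0.0396 -0.0122  0.0341  0.0403] y [0.0458 0.0478 0.0649 0.092  0.0962] z [0.1586 0.165  0.169 ]
top lampmid band 462 x [-0.0195 -0.0184 -0.0035  0.017   0.0193] y [0.0458 0.0475 0.0642 0.088  0.096 ] z [0.1593 0.1653 0.1693]
top lampfront 54 x [-0.0431 -0.0431 -0.0027  0.0688  0.0694] y [0.0413 0.0416 0.0434 0.0587 0.0597] z [0.0912 0.135  0.1536]
top collar 696 x [-0.0346 -0.0327 -0.0001  0.0327  0.0356] y [-0.0757 -0.0738 -0.0582 -0.0464 -0.0461] z [0.092  0.1384 0.148 ]
top collartop 349 x [-0.0194 -0.0179  0.0002  0.0178  0.0195] y [-0.076  -0.0741 -0.0595 -0.0468 -0.0462] z [0.1342 0.1434 0.1491]
top base+x half 1306 x [-0.0463 -0.0425  0.0006  0.044   0.0935] y [-0.0293 -0.0269  0.0008  0.0272  0.0296] z [0.0162 0.0204 0.0252]
top base 1748 x [-0.0717 -0.0446 -0.0031  0.044   0.088 ] y [-0.1158 -0.0614 -0.0088  0.0414  0.1377] z [0.018  0.0208 0.0272]
top ball 98 x [-0.0302 -0.0294 -0.0218 -0.014  -0.0108] y [-0.0782 -0.0769 -0.0691 -0.063  -0.0621] z [0.162  0.197  0.2014]
(array([  0,   0,   0,   0,   0,   6,  59,  89, 109,  49,  95,  87, 107,
    
[... 832 characters left out ...]
-0.0493] z [0.1326 0.144  0.1526]
scene base+x half 593 x [-0.0499 -0.0464 -0.0068  0.0415  0.0979] y [-0.0297 -0.0273 -0.0001  0.026   0.029 ] z [0.0163 0.0206 0.0247]
scene base 1107 x [-0.0907 -0.048  -0.0128  0.0387  0.0447] y [-0.0874 -0.08   -0.0084  0.122   0.1446] z [0.0181 0.0208 0.0277]
scene ball 56 x [-0.0342 -0.0331 -0.0275 -0.0186 -0.0177] y [-0.08   -0.0792 -0.072  -0.0659 -0.0653] z [0.1611 0.1952 0.2012]
(array([ 0,  0,  0,  0,  0, 29, 46, 54, 28, 56, 59, 65, 73,  0,  0,  0,  0,
        0,  0]), array([-0.1  , -0.096, -0.092, -0.088, -0.084, -0.08 , -0.076, -0.072,
       -0.068, -0.064, -0.06 , -0.056, -0.052, -0.048, -0.044, -0.04 ,
       -0.036, -0.032, -0.028, -0.024]))
```

Run:
```python
from h import *
np.set_printoptions(suppress=True,precision=3)
c=(.4955,-.160)
V=np.concatenate([vf(cloud(n,np.load(n+'0.npz')['d']),c,-.625).reshape(-1,3) for n in('top','scene')])
V=V[(V[:,2]>.175)&(V[:,2]<.7)&(np.hypot(V[:,0],V[:,1])<.2)]
for lo,hi in((.175,.21),(.21,.25),(.25,.3),(.3,.35),(.35,.45)):
    q=V[(V[:,2]>lo)&(V[:,2]<hi)]
    if len(q):
        r_=np.hypot(q[:,0],q[:,1]); i=np.argsort(r_)[:8:2]; print(lo,len(q),'nearest',q[i].tolist(), 'ymin',q[:,1].min(),'xmin',q[:,0].min())
def R_(u): y=np.array([u[0],u[1],0.]);y/=np.linalg.norm(y);z=np.array([0,0,-1.]);return np.c_[np.cross(y,z),y,z]
yaw=-.625;vx=np.array([np.cos(yaw),np.sin(yaw)]);vy=np.array([-vx[1],vx[0]])
g=np.array([np.cos(-.2075),np.sin(-.2075)])
for s in(1,-1):
    print('grasp',solver.solve_ik([.4936,.0834,.085],R_(s*g)),'hold',solver.solve_ik([*c,.1375],R_(s*vx)),'push',solver.solve_ik([.39,-.17,.18],R_(s*vx)),solver.solve_ik([.39,-.17,.18],R_(s*vy)))
# where are scene obstacles along vertical above .25 near path
```

```text
0.175 513 nearest [[-0.017681856341755012, -0.060321535169593085, 0.19057167680831424], [-0.020099249599404376, -0.05980523159514362, 0.19079867342681145], [-0.014385927524825006, -0.062030726409385104, 0.19142562240659824], [-0.013776492505800146, -0.06260532977666888, 0.1952994850953764]] ymin -0.07821455294471549 xmin -0.03297729670592749
0.21 947 nearest [[-0.01013816398200127, 0.08523850316580961, 0.2428002395280629], [-0.010518592351391083, 0.08549486070106219, 0.24619775059495977], [-0.01313494820603009, 0.08522966266392662, 0.23938632186762107], [-0.01171677770775486, 0.08590312837632291, 0.21607062473932703]] ymin 0.08515947428024254 xmin -0.030904788022630914
0.25 1707 nearest [[0.00033506249884372036, 0.08075261308952036, 0.2865685083945514], [-0.0018751929441146453, 0.08126686077631642, 0.29119676162310243], [0.0005864491854285225, 0.08153942151401188, 0.29754525648916985], [-0.004682799593458832, 0.08222930139615957, 0.27075253416579076]] ymin 0.08075261308952036 xmin -0.05016978181276533
0.3 3612 nearest [[0.011678540322364643, 0.0784850926964524, 0.32653757308052883], [0.004184369699653821, 0.07966324267759801, 0.30562127112840265], [0.013730846921209107, 0.07880458284140428, 0.33282330987574077], [0.012531580545984904, 0.07917197533042722, 0.3362831551225682]] ymin 0.07721692767218882 xmin -0.047430188934923775
0.35 7428 nearest [[0.024184819091866136, 0.07720947219404459, 0.35073510275037806], [0.024578761189964073, 0.07774925709139734, 0.3579149364175964], [0.02433800213485157, 0.07797895001378316, 0.3605402945326843], [0.028371613128966394, 0.0776169050995093, 0.3602467251416924]] ymin 0.07342061478164003 xmin -0.003978566995008717
grasp [ 0.094  0.393  1.81  -0.     0.939  0.302] hold [-0.383  0.353  1.719 -0.     1.069  0.242] push [-0.497  0.093  1.931 -0.     1.117  0.128] [-0.497  0.093  1.931 -0.     1.117 -1.443]
grasp None hold None push None [-0.497  0.093  1.931 -0.     1.117  1.699]
```

```bash
cat >> h.py <<'E'
C=np.array([.4955,-.160,0.]); YAW=-.625
def fr(yaw): k,s=np.cos(yaw),np.sin(yaw); return np.array([[k,-s,0],[s,k,0],[0,0,1.]])
def tool(yaw,tilt=0.):
    z=np.array([0,np.sin(tilt),-np.cos(tilt)]); y=np.array([1.,0,0]); return fr(yaw)@np.c_[np.cross(y,z),y,z]
def V2W(p): return C+fr(YAW)@np.array(p)
E
python3 - <<'E'
from h import *
np.set_printoptions(suppress=True,precision=3)
print(monitor.get_t())
T=tool(YAW)
for yaw,p in((-.2075,[.4936,.0834,.085]),(YAW,[*C[:2],.1375])): print(solver.solve_ik(p,tool(yaw,.26)))
jaws.set_gripper(0)
r.move_pose(V2W([-.09,-.069,.26]),T); r.move_straight(V2W([-.09,-.069,.176]),rate=.15)
print('F0',monitor.get_contact_force(),monitor.get_t())
h=r.move_straight(V2W([.065,-.069,.176]),rate=.05,max_force=8)
p=monitor.get_tool_pos(); print(h,p,vf(p,C,YAW),monitor.get_contact_force())
r.move_straight(p-fr(YAW)@np.array([.03,0,0])); 
p=monitor.get_tool_pos(); r.move_straight(p+[0,0,.09])
jaws.set_gripper(.055)
for n in('top','scene'):
    im,d=vision.camera(n); np.savez(n+'1.npz',im=im,d=d)
    V=vf(cloud(n,d),C,YAW); q=V[(abs(V[...,0]-.05)<.04)&(abs(V[...,1]+.069)<.016)&(V[...,2]>.155)&(V[...,2]<.19)]
    print(n,len(q),np.median(q,0) if len(q) else '')
    print([(np.round(k['at'],1).tolist(),round(k['score'],2)) for k in nets.tip_of(n,'lever_ball')], proj(n,V2W([.060,-.069,.170])))
cv2.imwrite('pics/c3.png',cv2.resize(np.load('top1.npz')['im'][170:290,330:480],None,fx=4,fy=4)[:,:,::-1])
print(monitor.get_t())
E
```

```text
2.1
[-0.023  0.371  1.865  0.333  0.885 -0.025]
[-0.497  0.333  1.767  0.302  1.028 -0.027]
F0 [-0.198  0.23   0.73 ] 4.9833
True [ 0.489 -0.24   0.175] [ 0.041 -0.069  0.175] [-5.532  3.531  5.62 ]
top 89 [ 0.059 -0.068  0.174]
[([465.8, 216.5], 0.65)] [463.755 218.854]
scene 50 [ 0.054 -0.07   0.17 ]
[([407.4, 153.9], 0.64)] [408.2   150.945]
9.15
```

View pics/c3.png

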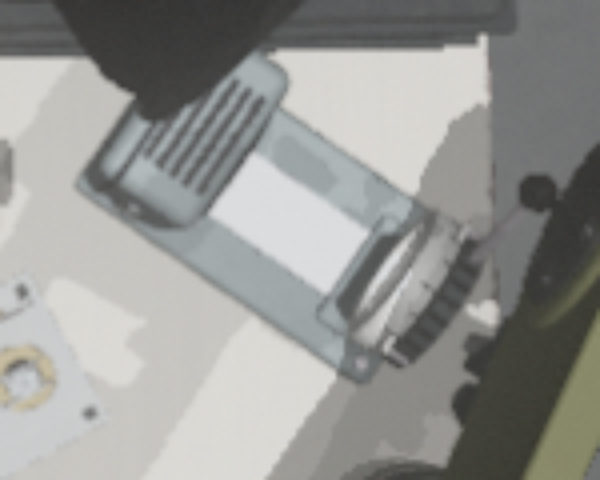

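The picture shows the lever leaning to the far side, with the ball at crop (537,192), within 2 mm of the far-stop prediction and stopped by the force guard. Now the grasp.

Run:
```python
from h import *
np.set_printoptions(suppress=True,precision=4)
gy=-.2075; T=tool(gy,.26); gx=fr(gy)[:,0]; tz=T[:,2]
G=np.array([.4936,.0834,.090])
r.move_pose([.40,-.07,.26],tool(-.4,.13)); 
r.move_pose(G+.005*tz+[0,0,.09],T)
r.move_straight(G+.005*tz,rate=.12)
print('F',monitor.get_contact_force(),monitor.get_gripper_width())
jaws.set_gripper(.041); print('w',monitor.get_gripper_width(),monitor.get_contact_force(),monitor.get_finger_force())
p0=monitor.get_tool_pos(); e=[]
for s in(1,-1):
    r.move_straight(p0,rate=.05)
    h=r.move_straight(p0+s*.007*gx,rate=.02,max_force=2); p=monitor.get_tool_pos(); e.append((p-p0)@gx); print(s,h,e[-1],monitor.get_contact_force())
m=np.mean(e); print('mid',m)
r.move_straight(p0+m*gx,rate=.05)
print('F',monitor.get_contact_force(),monitor.get_t())
```

```text
F [-0.1217  0.3778  0.9355] 0.05460105689986622
w 0.04140240128312652 [-0.9116  1.1635 -0.7771] 0.0
1 True 0.007198952427260538 [-0.2335  0.1002 -0.0284]
-1 True -0.0041099350534450135 [1.5508 0.309  2.0926]
mid 0.0015445086869077624
F [-0.1359  0.0229 -0.7664] 13.3917
```

Run:
```python
from h import *
np.set_printoptions(suppress=True,precision=4)
jaws.set_gripper(0); print('w',monitor.get_gripper_width(),monitor.get_contact_force(),monitor.get_wrist_torque(),monitor.get_finger_force())
p=monitor.get_tool_pos(); np.save('pg.npy',p)
h=r.move_straight(p+[0,0,.06],rate=.05,max_force=15); print(h,monitor.get_contact_force())
h=r.move_straight(p+[0,0,.16],rate=.15,max_force=15); print(h,monitor.get_contact_force(),monitor.get_gripper_width())
ims=[]
for n in('top','scene'):
    im,d=vision.camera(n); np.savez(n+'2.npz',im=im,d=d); c=proj(n,p+[0,0,.14]).astype(int); print(n,c)
    ims.append(cv2.resize(im[max(c[1]-50,0):c[1]+50,c[0]-65:c[0]+65],(390,300),interpolation=cv2.INTER_CUBIC))
cv2.imwrite('pics/c4.png',np.hstack(ims)[:,:,::-1]); print(monitor.get_t())
```

```text
w 0.033075257718483755 [ 1.8058 -0.5613 -0.7923] [-0.1587 -0.1001 -0.0306] 59.612059593200684
False [ 0.0429 -0.0646 -2.6005]
False [-0.4751  0.3877 -1.5889] 0.03313617386150914
top [270 227]
scene [302 198]
15.8833
```

View pics/c4.png

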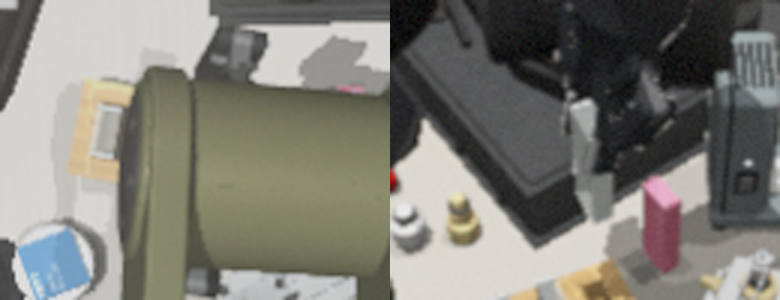

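```bash
cat >> h.py <<'E'
def glass(n,d,yaw):
    # measured glass in a frame at the nominal glass centre (from the tool pose), axes = nominal glass
    T=np.array(monitor.get_ee_rot()); g=np.array(monitor.get_tool_pos())-.005*T[:,2]; c=g-[0,0,.0325]
    V=vf(cloud(n,d),c,yaw); V[...,2]-=c[2]
    q=V[(abs(V[...,0])<.03)&(abs(V[...,1])<.022)&(V[...,2]<.012)&(V[...,2]>-.06)]
    print(n,'pts',len(q),'zmin',np.percentile(q[:,2],[.5,2]))
    rows=[]
    for lo in np.arange(-.05,.01,.006):
        k=q[(q[:,2]>=lo)&(q[:,2]<lo+.006)]
        if len(k)>6: rows.append([lo+.003,len(k),*np.percentile(k[:,0],[3,97]),*np.percentile(k[:,1],[3,50,97])])
    print(np.array(rows)); return q
E
python3 - <<'E'
from h import *
np.set_printoptions(suppress=True,precision=4)
print(np.load('pg.npy'),monitor.get_tool_pos())
q=glass('scene',np.load('scene2.npz')['d'],-.2075)
f=q[(q[:,2]>-.045)&(q[:,2]<.0)]
# dominant plane normal (RANSAC-light: SVD on largest face)
for m in(abs(f[:,0])<.1,):
    A=f[m]-f[m].mean(0); print(np.linalg.svd(A)[2] if len(A)<3000 else '')
m=vision.camera_model('scene');print('cam in frame', fr(-.2075).T@(-np.array(m['R']).T@np.array(m['t'])-monitor.get_tool_pos()))
E
```

```text
[0.4954 0.0844 0.0854] [0.4951 0.0843 0.2443]
scene pts 185 zmin [-0.046  -0.0453]
[[-0.047  10.     -0.0196  0.0031 -0.0059  0.0042  0.0074]
 [-0.041  17.     -0.0202  0.0066 -0.0056  0.0054  0.0078]
 [-0.035  18.     -0.02    0.0084 -0.0064  0.0042  0.0077]
 [-0.029  22.     -0.0198  0.0077 -0.0076  0.0051  0.0079]
 [-0.023  22.     -0.0194  0.0102 -0.0061  0.0057  0.0076]
 [-0.017  21.     -0.0195  0.0131 -0.006   0.0068  0.0077]
 [-0.011  22.     -0.0201  0.0078 -0.0069  0.0052  0.0076]
 [-0.005  25.     -0.0202  0.0101 -0.0076  0.0065  0.0079]
 [ 0.001  18.     -0.02    0.0105 -0.0076  0.0028  0.0075]
 [ 0.007   9.     -0.0199  0.009   0.      0.0069  0.0076]]
[[-0.0562 -0.0155 -0.9983]
 [ 0.9407  0.3341 -0.0582]
 [-0.3345  0.9424  0.0042]]
cam in frame [-0.4679  0.1775  0.5723]
```

```bash
sed -i 's/^C=np.array.*; YAW/C=np.array([.4973,-.1598,0.]); YAW/' h.py
python3 - <<'E'
from h import *
np.set_printoptions(suppress=True,precision=4)
T=tool(YAW,.26); off=np.array([0,-.0003,0])
r.move_pose([.40,-.06,.285],tool(-.42,.26))
r.move_straight(V2W(off+[0,0,.28]),T,rate=.12)
print('F',monitor.get_contact_force(),vf(monitor.get_tool_pos(),C,YAW))
tgt=V2W(off+[0,0,.1379])
h=r.move_straight(tgt+[0,0,.03],rate=.08,max_force=8); print(h,monitor.get_contact_force())
e=tgt+[0,0,.03]-monitor.get_tool_pos(); print('err',e)
h=r.move_straight(tgt+e,rate=.04,max_force=8); print(h,monitor.get_contact_force())
r.dwell(.3); print(monitor.get_tool_pos()-tgt,monitor.get_gripper_width(),monitor.get_contact_force())
ims=[]
for n in('top','scene'):
    im,d=vision.camera(n); np.savez(n+'3.npz',im=im,d=d); c=proj(n,V2W([0,0,.11])).astype(int)
    ims.append(cv2.resize(im[c[1]-50:c[1]+50,c[0]-65:c[0]+65],(390,300),interpolation=cv2.INTER_CUBIC))
cv2.imwrite('pics/c5.png',np.hstack(ims)[:,:,::-1])
q=glass('scene',d,YAW); print(monitor.get_t())
V=vf(cloud('scene',d),C,YAW); s=V[(abs(V[...,0])<.05)&(V[...,1]>-.1)&(V[...,1]<-.02)&(V[...,2]>.09)&(V[...,2]<.15)]; print('collar',np.percentile(s[:,0],[1,5,95,99]),np.percentile(s[:,1],[1,5,95,99]))
s=V[(V[...,0]>-.06)&(V[...,0]<-.03)&(V[...,1]>.03)&(V[...,1]<.12)&(V[...,2]>.06)&(V[...,2]<.15)]; print('lampside',np.percentile(s[:,0],[1,5,50]),np.percentile(s[:,1],[1,5,95,99]))
E
```

```text
F [-0.0566 -0.3824 -1.7859] [-0.0003 -0.0001  0.2801]
False [-0.1194  0.7375 -1.2237]
err [-0.0002  0.0001 -0.0005]
False [-0.3745 -0.3803 -1.4768]
[-0.0001  0.0001 -0.0003] 0.03305239649423066 [-0.2564 -0.1077 -0.6946]
scene pts 126 zmin [-0.0476 -0.0468]
[[-0.047   8.     -0.0191 -0.0056 -0.0075 -0.0016  0.0064]
 [-0.041  14.     -0.02    0.001  -0.0073  0.0016  0.0066]
 [-0.035  13.     -0.0191  0.0055 -0.0093  0.0037  0.0067]
 [-0.029  15.     -0.0193  0.0128 -0.0083  0.0048  0.0068]
 [-0.023  11.     -0.0192 -0.0058 -0.0069  0.0004  0.0067]
 [-0.017  16.     -0.0198  0.0031 -0.0093  0.0018  0.0066]
 [-0.011  15.     -0.0193  0.0083 -0.0078  0.002   0.0067]
 [-0.005  15.     -0.0197  0.0126 -0.0077  0.0048  0.0067]
 [ 0.001  11.     -0.0196 -0.0163 -0.0097  0.0005  0.0053]
 [ 0.007   7.     -0.0198  0.0043 -0.0062  0.0042  0.0066]]
20.8Traceback (most recent call last):
  File "<stdin>", line 18, in <module>
    return _quantile_unchecked(
        a, q, axis, out, overwrite_input, method, keepdims, weights)
    return _ureduce(a,
                    func=_quantile_ureduce_func,
    ...<5 lines>...
                    overwrite_input=overwrite_input,
                    method=method)
    r = func(a, **kwargs)
    result = _quantile(arr,
                       quantiles=q,
    ...<2 lines>...
                       out=out,
                       weights=wgt)
    slices_having_nans = np.isnan(arr[-1, ...])
                                  ~~~^^^^^^^^^
IndexError: index -1 is out of bounds for axis 0 with size 0
```

View pics/c5.png

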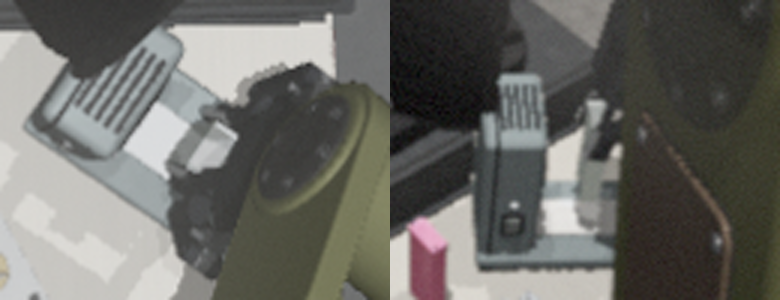

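The glass hangs upright in the gap (top crop about 210,148; scene crop about 592,160) and touches nothing. I compare its faces with the lamp's side and top within each camera.

Run:
```python
from h import *
np.set_printoptions(suppress=True,precision=4)
p=[1,5,25,50,75,95,99]
for n,k in(('scene','3'),('scene','0'),('top','3'),('top','0')):
    V=vf(cloud(n,np.load(n+k+'.npz')['d']),C,YAW)
    def s(t,x0,x1,y0,y1,z0,z1,ax):
        q=V[(V[...,0]>x0)&(V[...,0]<x1)&(V[...,1]>y0)&(V[...,1]<y1)&(V[...,2]>z0)&(V[...,2]<z1)]
        if len(q)>3: print(n+k,t,len(q),*[('xyz'[a],np.percentile(q[:,a],p)) for a in ax])
    if n=='scene': s('lamp side x',-.055,-.035,.055,.085,.05,.155,[0]); s('base side x',-.06,-.035,-.03,.09,.006,.017,[0])
    s('lamp top',-.06,.06,.03,.12,.160,.175,[0,1])
    if k=='3':
        if n=='scene': s('glass edge x',-.027,-.01,-.007,.003,.065,.12,[0]); s('glass all',-.027,.025,-.016,.02,.05,.12,[0,1,2]); s('glass face y',-.012,.012,.002,.02,.065,.12,[1])
        else: s('glass top',-.025,.025,-.02,.02,.148,.165,[0,1,2])
    if k=='0': s('collar',-.05,.05,-.1,-.02,.09,.15,[0,1])
```

```text
scene3 lamp side x 317 ('x', array([-0.0478, -0.0465, -0.0443, -0.0434, -0.0425, -0.0413, -0.0404]))
scene3 base side x 99 ('x', array([-0.0505, -0.0496, -0.0485, -0.048 , -0.0469, -0.0421, -0.0381]))
scene3 lamp top 471 ('x', array([-0.0435, -0.0417, -0.0295, -0.0104,  0.0069,  0.0313,  0.0372])) ('y', array([0.0449, 0.047 , 0.0568, 0.0685, 0.0803, 0.0993, 0.1152]))
scene3 glass edge x 52 ('x', array([-0.0206, -0.02  , -0.0193, -0.0182, -0.0174, -0.0169, -0.0165]))
scene3 glass all 125 ('x', array([-0.0204, -0.0197, -0.0188, -0.0176, -0.0136,  0.0072,  0.0131])) ('y', array([-0.0111, -0.0102, -0.0057,  0.0004,  0.0046,  0.005 ,  0.0053])) ('z', array([0.0626, 0.0649, 0.0752, 0.0902, 0.1021, 0.1137, 0.1164]))
scene3 glass face y 27 ('y', array([0.0043, 0.0045, 0.0046, 0.0049, 0.005 , 0.0052, 0.0053]))
scene0 lamp side x 322 ('x', array([-0.0476, -0.0465, -0.0444, -0.0433, -0.0425, -0.0413, -0.0407]))
scene0 base side x 95 ('x', array([-0.0501, -0.0497, -0.0489, -0.0482, -0.0476, -0.0449, -0.0425]))
scene0 lamp top 464 ('x', array([-0.043 , -0.0416, -0.0282, -0.0103,  0.0077,  0.0314,
[... 308 characters left out ...]
.0268, -0.0119,  0.0106,  0.0341,  0.0402])) ('y', array([0.0479, 0.0497, 0.057 , 0.066 , 0.0766, 0.0929, 0.0969]))
top3 glass top 199 ('x', array([-0.0242, -0.0194, -0.0075,  0.0016,  0.0103,  0.0171,  0.0206])) ('y', array([-0.0084, -0.0073, -0.0027,  0.0019,  0.0059,  0.0078,  0.0086])) ('z', array([0.1483, 0.1505, 0.1545, 0.1563, 0.1576, 0.161 , 0.1642]))
top0 lamp top 964 ('x', array([-0.0419, -0.0391, -0.027 , -0.0115,  0.0105,  0.0341,  0.0401])) ('y', array([0.0478, 0.0495, 0.057 , 0.0659, 0.0766, 0.0923, 0.0968]))
top0 collar 696 ('x', array([-0.0345, -0.0326, -0.0194,  0.    ,  0.0193,  0.0328,  0.0357])) ('y', array([-0.0746, -0.0728, -0.066 , -0.0572, -0.0497, -0.0454, -0.045 ]))
```

Run:
```python
from h import *
print(np.abs(monitor.get_joint_vel()).max(),monitor.get_gripper_width(),monitor.get_finger_force(),monitor.get_t())
print(workorder.close_job())
```

```text
0.0037612265990471187 0.03287776114067963 59.56916034221649 20.8
the job is handed in; nothing more can be done
None
```

I handed the job in: the analyser lever is at its far stop, and the arm is holding the tall sight glass still and upright in the gap, gripped by its frosted edges. By the cameras it is centred on the beam to about 1 mm.

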